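# Put three mixed-up printed parts back into their own trays

## Robot

A 6-joint arm with a two-finger parallel gripper is mounted at the origin on the work surface. World frame = base frame: x ahead of the robot, y to its left, z up, the work surface at z = 0. Lengths are in m, angles in degrees, forces in N, time in s.
With the tool pointing down it reaches from about 0.35 to 0.925 m from the base axis. Payload 6.4 kg.
Tool frame: the origin (TCP) lies midway between the tips of the shut fingers; the grasp point (between the pads) lies 19 mm behind it; z points along the fingers, y is the line along which they close (so a half turn about z gives the same grasp; the last joint's range is limited). The gripper opens to 94 mm and grips with 3 to 60 N. Pads are 16 mm wide; open, the fingers measure 119 mm over their backs; the gripper's body (75 mm by 177 mm) begins 78 mm behind the grasp point.
Start: joints at [61.587, 14.043, 89.255, -0, 76.702, -9.975], TCP at [0.206, 0.617, 0.205] pointing down, gripper open.
Joint ranges: [-179.41, 179.41], [-58.25, 129.5], [7.25, 145.43], [-54.29, 234.29], [11.92, 165.04], [-157.13, 157.13]. Speed limits (degrees/s): [147.25, 147.25, 180, 180, 180, 180].

## Interface

Orientations are given as [roll, pitch, yaw] about the fixed x, y, z axes, in that order (R = Rz(yaw) Ry(pitch) Rx(roll)).
In Python, from cell import arm, imaging, recognise, cut_out, tip_of gives the robot as it stands.
- The arm moves only by the shell command python3 -m handwheel 'ROWS' [FORCE]. ROWS is JSON, a list of rows, each a list of 7 numbers: the opening in per cent of the stroke, from 0 (shut) to 100 (fully open), then the shift along the tool's x, y, z in m, then the turn, a rotation vector about the tool's x, y, z in degrees. In form: [[gripper, tx, ty, tz, rx, ry, rz], ...]. A call has 1 to 20 rows; each row shifts and turns the commanded pose from where the row before left it, along the tool's axes as they then stand; what a row does not reach is not made up. A row lasts 1/8 s, in which the tool goes at most 62.5 mm and 10.7 degrees, less where a joint would pass 70% of its speed; a pose out of reach is approached as far as the arm can. A call is refused whole if a number of a shift passes 0.0625 or a number of a turn 10.7, either way. A call with a gripper value outside its range is refused whole. The fingers move at their own pace and stop on an object; FORCE is the grip in N (left out, the last holds). Time passes only in rows, so rows that do not move let the fingers close. It gives the time, the measured TCP pose, the force, the opening and the grip force at its end, in the units of the state.
- arm.state(): the state, without advancing time (a new reading comes with each control period).
- imaging.read_camera(name): name is "side" or "top" or "wrist"; returns a dict with "color" (480x640x3 uint8, red, green, blue), "K" (3x3 intrinsics, pixels), "xyz" and "rotation" of the camera in the world. Camera axes: x right, y up, looking along -z (the intrinsics and any distortion apply to the point x, -y, -z); pixel columns grow to the right and rows downward; lengths in m; the calibration is good to about 2 mm. A picture is of the moment at which its call begins. There is no depth.
- arm.finish_job(): hands the job in; it is judged then, once.
Trained networks look in the newest picture that a camera, given by its name, has taken for a name from the list of things; names that differ only in an ending like _2 or _b are one class to them, and where a whole thing is asked for, a point or a joint stands for the part that bears it (a point fixed in the world has none). Each returns a list of dicts, best first, with "score" (0 to 1); they miss things now and then, are a little off and sometimes report something else, mostly with a low value. They report only what shows in the picture. A call takes as long as a camera call. They do not tell look-alikes from the thing itself.
- recognise(camera, name): "xy" ([column, row] in pixels, amid what is visible of it).
- cut_out(camera, name): "pixels" (480x640 bool, what is visible of it) and "xy" ([column, row] in pixels, amid what is visible of it).
- tip_of(camera, name): "xy" ([column, row] in pixels: a listed point, or the origin of a listed thing).
The state is a dict: "time": time; "joint_pos": joint angles; "qvel": joint speeds; "tau": joint torques, N m; "eef_pos": TCP position; "tcp_rot": TCP orientation; "wrist_force": force on the tool from outside, world axes, zero at the start; "torque": the same for the moment, N m; "opening": finger opening in m; "grip_force": force on a finger pad.
Only numpy, scipy, OpenCV 4.12 (cv2) and the standard library are available. Lean on these libraries where they do the work, as an engineer would, in place of code of your own. Each camera call takes 0.05 s, during which the arm holds its last target. There are 200 camera calls.

## Task

The three printed parts are standing in each other's trays: the little flat silhouette on a tray's tab shows which part belongs in it. Using the spare tray (the one with the bare tab) to park one part on the way, sort them out so that each part stands upright in the middle of its own tray and the spare tray is empty again. Do not shove the caliper or the jar of screws about.

Things in the scene. Friction and masses are not known exactly. Their poses are not given: they have to be found in the camera images.
- roller: Loose round printed roller, pale plastic: a plain upright cylinder 44 mm in diameter and 50 mm tall, about 70 g. Origin: centre of its underside, z up along its axis. At the start it stands upright in a tray that is not its own.
- block: Loose oblong printed hinge block, same pale plastic: 56 mm (its x) by 26 mm (its y) by 50 mm tall (z), about 70 g, two small dark holes drawn on top. Origin: centre of its underside. Starts upright in a tray that is not its own.
- cross: Loose cross-shaped (plus-shaped) printed coupling, same pale plastic: two crossed bars along its x and y, each 48 mm long and 18 mm wide, 50 mm tall (z), about 65 g; can be gripped across the ends of either bar (48 mm). Origin: centre of its underside. Starts upright in a tray that is not its own.
- tray_roller: Tray for the roller, dark grey, fixed to the bench: a square dish 90 x 90 mm outside, 84 x 84 mm inside, inner floor 3 mm above the bench, rim 10 mm above the bench. A tab 38 mm long and 5 mm thick extends the dish towards the tray's own +x (to 83 mm from the origin) and carries a flat pale disc, 30 mm across and 4 mm thick. Origin: centre of the dish's underside, at bench height, z up. All four trays are alike but for the silhouette on the tab.
- tray_block: Tray for the hinge block, fixed, same dish and origin as tray_roller; its tab carries a flat pale oblong bar 44 x 18 mm.
- tray_cross: Tray for the cross, fixed, same dish and origin as tray_roller; its tab carries a flat pale plus sign 34 x 34 mm.
- tray_spare: Spare tray, fixed, same dish and origin as tray_roller; its tab is bare and it is empty at the start and at the end.
- caliper: Loose steel caliper lying flat on the bench among the trays, 150 mm long (its x), with a black slide, at most 14 mm high. Origin: middle of its beam's underside. Not to be disturbed.
- screw_jar: Loose clear jar of screws with a grey cap, 56 mm in diameter, 62 mm tall, standing on the bench to the side of the trays. Origin: centre of its underside. Not to be disturbed.
Mind the look-alikes: they are no part of the job. What is shaped like the block but green or yellow is not meant.

How it is judged (in metres and radians):
On the way:
1. one of the three parts is parked in the spare tray: upright on its floor, at rest and released (((horizontal distance between roller and tray_spare below 0.03 m and z of roller in the frame of tray_spare below 0.007 m and angle between roller's own z axis and vertical below 0.1 rad and linear speed of roller below 0.02 m/s and contact force between the fingers and roller below 0.1 N) or (horizontal distance between block and tray_spare below 0.03 m and z of block in the frame of tray_spare below 0.007 m and angle between block's own z axis and vertical below 0.1 rad and linear speed of block below 0.02 m/s and contact force between the fingers and block below 0.1 N) or (horizontal distance between cross and tray_spare below 0.03 m and z of cross in the frame of tray_spare below 0.007 m and angle between cross's own z axis and vertical below 0.1 rad and linear speed of cross below 0.02 m/s and contact force between the fingers and cross below 0.1 N))), for 0.2 s.
At the end, for the whole second after the job is handed in: Roller, block and cross each stand in their own tray: centre within 15 mm of the middle of the dish, down on its floor (underside less than 7 mm above the bench), upright within 0.1 rad, at rest and released; the spare tray is thereby empty again (horizontal distance between roller and tray_roller below 0.015 m and z of roller in the frame of tray_roller below 0.007 m and angle between each of roller, block, cross's own z axis and vertical below 0.1 rad and linear speed of each of roller, block, cross below 0.02 m/s and contact force between the fingers and roller below 0.1 N and horizontal distance between block and tray_block below 0.015 m and z of block in the frame of tray_block below 0.007 m and contact force between the fingers and block below 0.1 N and horizontal distance between cross and tray_cross below 0.015 m and z of cross in the frame of tray_cross below 0.007 m and contact force between the fingers and cross below 0.1 N); the robot touches nothing.
It fails at once if the caliper is pushed more than 20 mm (distance of caliper from where it was at the start of the episode above 0.02 m).
It fails at once if the jar of screws is pushed more than 20 mm (distance of screw_jar from where it was at the start of the episode above 0.02 m).
It also fails if it takes over 96 s, if anything falls off the work surface, if the arm or the gripper's body presses on something with over 40 N, if the wrist force passes 120 N, or if a joint passes its speed limit or range.

## Working session

There is one attempt and no reset: what is moved stays moved. The work goes in short steps, Python scripts to look and compute and a shell command to move; the robot and the scene stay as the last step left them, time stands still between calls to the robot, and variables do not carry over. Pictures are saved under pics/ and viewed, at most 14 in all, crops included, and the job is handed in when it is done.

```bash
ls; mkdir -p pics
python3 - <<'E'
from cell import arm, imaging, recognise, cut_out, tip_of
import cv2
for c in ["top","side"]:
    p=imaging.read_camera(c); cv2.imwrite(f"pics/{c}0.png",p["color"][:,:,::-1]); print(c,p["K"].tolist() if hasattr(p["K"],"tolist") else p["K"],p["xyz"],p["rotation"],[k for k in p])
    for n in ["roller","block","cross","tray_roller","tray_block","tray_cross","tray_spare","caliper","screw_jar"]:
        print(n,[(round(d["score"],2),[round(v) for v in d["xy"]]) for d in tip_of(c,n)])
print(arm.state())
E
```

```text
pics
top [[501.5603739365791, 0.0, 310.2785001921191], [0.0, 501.5603739365791, 241.17136322282374], [0.0, 0.0, 1.0]] [ 0.36268711 -0.03309297  0.95275959] [  8.03869363   0.29651807 -90.86299346] ['color', 'K', 'xyz', 'rotation']
roller [(0.84, [373, 183])]
block [(0.96, [152, 287]), (0.9, [228, 251]), (0.88, [137, 358]), (0.59, [215, 313])]
cross [(0.86, [410, 296])]
tray_roller [(0.6, [405, 292])]
tray_block [(0.77, [367, 182]), (0.37, [218, 172])]
tray_cross [(0.68, [161, 290]), (0.57, [292, 287])]
tray_spare [(0.75, [219, 172])]
caliper [(0.98, [293, 289])]
screw_jar [(0.75, [465, 194])]
side [[443.509738548605, 0.0, 317.3751461964467], [0.0, 443.509738548605, 239.70043480554716], [0.0, 0.0, 1.0]] [ 0.17531747 -0.53783655  0.56862918] [ 48.33835839   0.6627655  -29.27191313] ['color', 'K', 'xyz', 'rotation']
roller [(0.93, [428, 269])]
block [(0.94, [238, 186]), (0.94, [290, 210]), (0.87, [232, 225]), (0.62, [486, 355]), (0.59, [174, 199])]
cross [(0.58, [341, 349])]
tray_roller [(0.77, [341, 347])]
tray_block [(0.89, [430, 265])]
tray_cross [(0.97, [238, 188])]
tray_spare [(0.93, [350, 188])]
caliper []
screw_jar [(0.61, [491, 352])]
{'time': 1.0, 'joint_pos': array([ 6.15860645e+01,  1.40433179e+01,  8.92530770e+01,  1.28030328e-03,
        7.67009496e+01, -9.97570408e+00]), 'qvel': array([-0.00183456, -0.01784913, -0.02658413,  0.05282573,  0.09426801,
        0.01553553]), 'tau': array([-3.73666717e-04, -4.15839314e+01, -3.14886224e+01,  6.85650436e-02,
        2.88288906e-02, -1.05618886e-05]), 'eef_pos': array([0.20559408, 0.61666524, 0.20547539]), 'tcp_rot': array([ 1.79997169e+02, -7.67138732e-04,  1.61561474e+02]), 'wrist_force': array([0.52656206, 0.769912  , 0.6780313 ]), 'torque': array([-0.00228645,  0.04442781, -0.02264063]), 'grip_force': 0.0, 'opening': 0.09371147340246341}
```

View pics/top0.png

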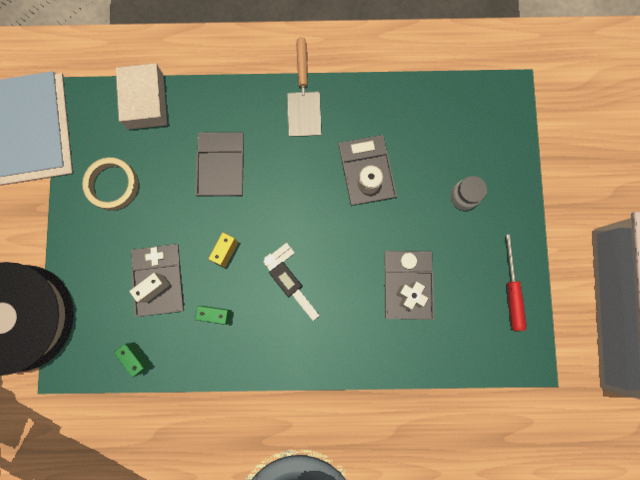

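View pics/side0.png

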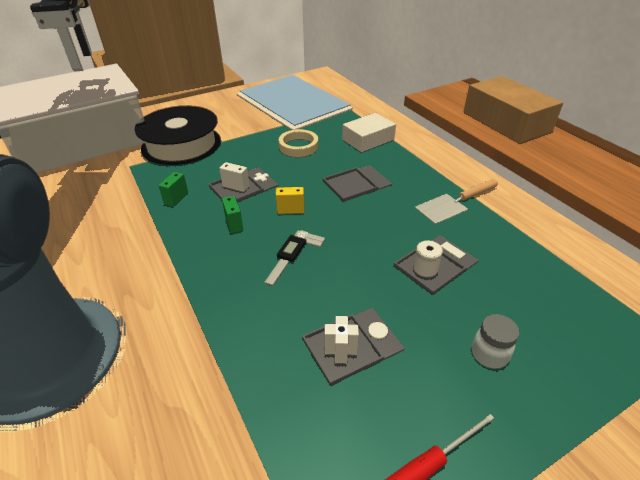

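The top view shows the pale block at (147,288) in tray_cross (plus at 154,256). The cross is at (413,296) in tray_roller (disc at 409,261), and the roller at (371,179) in tray_block (bar at 362,147). The spare tray is at (220,170), the jar at (468,194) and the caliper at (290,283).
Block candidates are pale (147,288), yellow (223,250), green (212,315) and green (130,360). Only the pale one fits, because the others are the named look-alikes. I'll confirm this in a crop and measure with a silhouette fit.

```bash
cat > h.py <<'E'
import numpy as np, cv2
from scipy.optimize import minimize
from scipy.spatial.transform import Rotation as Rt
from cell import arm, imaging, recognise, cut_out, tip_of
def cam(c):
    p=imaging.read_camera(c); p["R"]=Rt.from_euler("xyz",p["rotation"],degrees=True).as_matrix(); return p
def proj(p,X):
    q=(np.atleast_2d(X)-p["xyz"])@p["R"]; q=q*[1,-1,-1]; u=q@np.array(p["K"]).T; return u[:,:2]/u[:,2:]
def ray(p,uv,z):
    d=np.linalg.inv(p["K"])@[uv[0],uv[1],1]; d=p["R"]@(d*[1,-1,-1]); o=np.array(p["xyz"]); return o+d*(z-o[2])/d[2]
def box(x0,x1,y0,y1,z0,z1): return np.array([[x,y,z] for x in(x0,x1) for y in(y0,y1) for z in(z0,z1)])
t=np.linspace(0,2*np.pi,40)
cyl=np.vstack([np.c_[.022*np.cos(t),.022*np.sin(t),0*t+z] for z in(0,.05)])
M={"block":[box(-.028,.028,-.013,.013,0,.05)],"roller":[cyl],"cross":[box(-.024,.024,-.009,.009,0,.05),box(-.009,.009,-.024,.024,0,.05)],
 "tray":[box(-.045,.045,-.045,.045,0,.01),box(.04,.083,-.045,.045,0,.005)]}
def render(p,name,v,z):
    R=Rt.from_euler("z",v[2]).as_matrix(); m=np.zeros((480,640),np.uint8)
    for h in M[name]:
        u=proj(p,h@R.T+[v[0],v[1],z]); c=cv2.convexHull(u.astype(np.float32)); cv2.fillConvexPoly(m,np.round(c*16).astype(np.int32),255,cv2.LINE_AA,4)
    return m
def fit(p,name,mask,z,ign=None,yaws=(0,45,90,135),hull=False):
    if hull:
        c=cv2.convexHull(np.argwhere(mask)[:,::-1].astype(np.int32)); g=np.zeros((480,640),np.uint8); cv2.fillConvexPoly(g,c,255)
    else: g=mask.astype(np.uint8)*255
    g=cv2.GaussianBlur(g,(5,5),0).astype(float); w=np.ones_like(g) if ign is None else 1-ign
    f=lambda s:(np.abs(cv2.GaussianBlur(render(p,name,[s[0],s[1],s[2]/1],z),(5,5),0).astype(float)-g)*w).sum()/255
    uv=np.argwhere(mask).mean(0)[::-1]; x=ray(p,uv,z+.02 if name!="tray" else 0); best=None
    for a in yaws:
        a=np.radians(a); s=[x[0],x[1],a]
        if name=="tray": s[0]-=.02*np.cos(a); s[1]-=.02*np.sin(a)
        r=minimize(f,s,method="Nelder-Mead",options=dict(initial_simplex=[s,[s[0]+.008,s[1],s[2]],[s[0],s[1]+.008,s[2]],[s[0],s[1],s[2]+.4]],xatol=1e-4,fatol=.1))
        if best is None or r.fun<best.fun: best=r
    return [round(best.x[0],4),round(best.x[1],4),round(float(np.degrees(best.x[2])),1),round(best.fun,1),int(mask.sum())]
E
python3 - <<'E'
from h import *
near={"top":{"block":(147,288),"roller":(371,179),"cross":(413,296),"tray_roller":(405,285),"tray_block":(367,175),"tray_cross":(158,285),"tray_spare":(220,168)},
"side":{"block":(234,178),"roller":(428,260),"cross":(341,340),"tray_roller":(350,345),"tray_block":(435,262),"tray_cross":(243,184),"tray_spare":(357,183)}}
for c in near:
    p=cam(c); parts=np.zeros((480,640))
    for n,q in near[c].items():
        L=[d for d in cut_out(c,n) if np.hypot(*(np.array(d["xy"])-q))<20]
        if not L: print(c,n,"none"); continue
        m=L[0]["pixels"]
        if n[:4]!="tray":
            parts=np.maximum(parts,cv2.dilate(m.astype(np.uint8),np.ones((7,7))))
            print(c,n,fit(p,n,m,.003))
        else: print(c,n,fit(p,"tray",m,0,parts.astype(float),(0,-30,30),True))
    if c=="top":
        cv2.imwrite("pics/crop.png",cv2.resize(p["color"][220:390,90:290,::-1],None,fx=4,fy=3.5*4/4))
E
```

```text
top block [np.float64(0.4114), np.float64(0.2674), 125.6, np.float64(49.7), 736]
top roller [np.float64(0.607), np.float64(-0.143), 74.6, np.float64(108.4), 533]
top cross [np.float64(0.3899), np.float64(-0.2138), 148.4, np.float64(55.4), 628]
top tray_roller [np.float64(0.3913), np.float64(-0.2128), -3.0, np.float64(103.6), 2725]
top tray_block [np.float64(0.6177), np.float64(-0.1456), 9.4, np.float64(88.9), 2385]
top tray_cross [np.float64(0.409), np.float64(0.2589), 6.2, np.float64(79.7), 2659]
top tray_spare [np.float64(0.6344), np.float64(0.1444), 0.4, np.float64(183.8), 2892]
side block [np.float64(0.4116), np.float64(0.2689), 109.8, np.float64(109.4), 615]
side roller none
side cross [np.float64(0.39), np.float64(-0.2125), 145.2, np.float64(222.8), 1121]
side tray_roller [np.float64(0.3918), np.float64(-0.2121), -1.8, np.float64(113.5), 3234]
side tray_block [np.float64(0.6189), np.float64(-0.1434), 9.9, np.float64(85.6), 1855]
side tray_cross [np.float64(0.4094), np.float64(0.2665), 3.3, np.float64(161.0), 887]
side tray_spare [np.float64(0.6344), np.float64(0.1476), -0.1, np.float64(87.6), 1436]
```

View pics/crop.png

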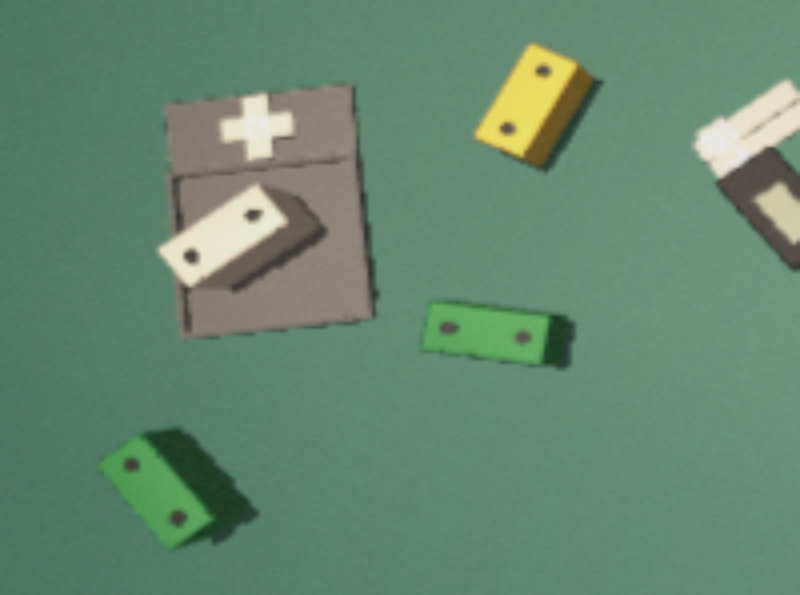

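The crop confirms it: the pale block sits in the tray with the plus on its tab, and the yellow and two green ones are decoys. Next I hover over the block.

```bash
cat >> h.py <<'E'
def go(x,y,z,yaw):
    "turn first (rz), then shift along the turned tool axes"
    s=arm.state(); e=s["tcp_rot"]; R=Rt.from_euler("xyz",e,degrees=True).as_matrix()
    dy=(yaw-e[2]+90)%180-90; Y=np.radians(e[2]+dy); R2=Rt.from_euler("xyz",[180,0,e[2]+dy],degrees=True).as_matrix()
    d=R2.T@(np.array([x,y,z])-s["eef_pos"])
    print("t",s["time"],"pose",s["eef_pos"].round(4),e.round(1),"open",round(s["opening"],4),"grip",round(s["grip_force"],1)); print("rz",round(-dy,1),"shift mm",(d*1000).round(1))
E
python3 -c "
from h import *
go(.411,.2675,.13,125.6)"
```

```text
t 1.8 pose [0.2056 0.6166 0.2055] [-180.     0.   161.6] open 0.0936 grip 0.0
rz 36.0 shift mm [-403.5  -36.2   75.5]
```

```bash
python3 -m handwheel '[[70,0,0,0,0,0,9],[70,0,0,0,0,0,9],[70,0,0,0,0,0,9],[70,0,0,0,0,0,9],[70,-0.05,-0.0045,0.005,0,0,0],[70,-0.05,-0.0045,0.01,0,0,0],[70,-0.05,-0.0045,0.01,0,0,0],[70,-0.05,-0.0045,0.01,0,0,0],[70,-0.05,-0.0045,0.01,0,0,0],[70,-0.05,-0.0045,0.01,0,0,0],[70,-0.05,-0.0045,0.01,0,0,0],[70,-0.05,-0.0045,0.01,0,0,0],[70,0,0,0,0,0,0],[70,0,0,0,0,0,0]]'
python3 - <<'E'
from h import *
go(.411,.2675,.022,125.6)
p=cam("wrist"); cv2.imwrite("pics/w1.png",p["color"][:,:,::-1])
for d in cut_out("wrist","block"): print(d["score"],d["xy"],d["pixels"].sum(), fit(p,"block",d["pixels"],.003))
L=cut_out("wrist","tray_cross")
for d in L: print(d["score"],d["xy"])
E
```

```text
time: 3.55
eef_pos: [0.4089, 0.2707, 0.1307]
tcp_rot: [180.0, -0.0, 125.6]
wrist_force: [-0.8, -0.0, -0.4]
opening: 0.0657
grip_force: 0.0
t 3.55 pose [0.4089 0.2707 0.1307] [180.   -0.  125.6] open 0.0657 grip 0.0
rz -0.0 shift mm [ -3.9  -0.2 108.7]
0.85 [168.2, 330.9] 1903 [np.float64(0.361), np.float64(0.1656), 84.1, np.float64(2233.9), 1903]
0.6 [172.9, 108.5] 5084 [np.float64(0.285), np.float64(0.2964), 217.0, np.float64(412.9), 5084]
0.57 [310.7, 255.4] 3725 [np.float64(0.4118), np.float64(0.2686), 127.2, np.float64(229.5), 3725]
0.61 [336.9, 259.2]
```

View pics/w1.png

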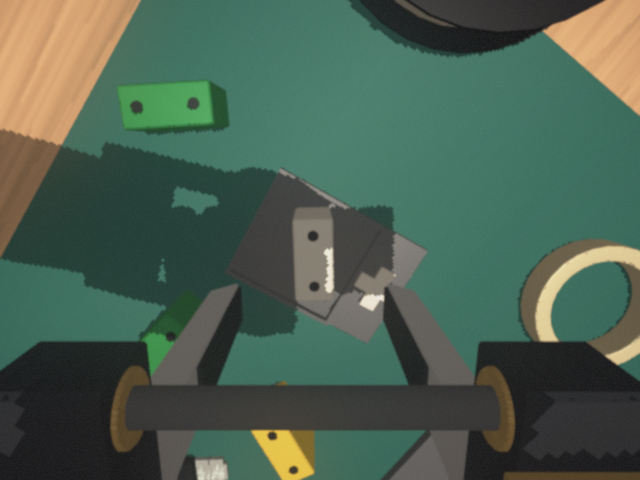

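The wrist view shows the block aligned between the fingers at (313,255), and the fit agrees to within 1.5 mm. Next I descend, grip and lift.

```bash
python3 -m handwheel '[[70,-0.0035,0,0.018,0,0,-1],[70,0,0,0.018,0,0,0],[70,0,0,0.018,0,0,0],[70,0,0,0.018,0,0,0],[70,0,0,0.018,0,0,0],[70,0,0,0.018,0,0,0],[70,0,0,0,0,0,0],[0,0,0,0,0,0,0],[0,0,0,0,0,0,0],[0,0,0,0,0,0,0],[0,0,0,0,0,0,0],[0,0,0,0,0,0,0],[0,0,0,0,0,0,0]]' 20
python3 -c "
from h import *
go(.6344,.1455,.10,126.6)"
```

```text
time: 5.32
eef_pos: [0.4113, 0.2676, 0.0228]
tcp_rot: [180.0, 0.0, 126.6]
wrist_force: [-0.9, 0.1, 1.9]
opening: 0.0262
grip_force: 20.0
t 5.325 pose [0.4113 0.2676 0.0228] [180.    0.  126.6] open 0.0262 grip 20.0
rz -0.0 shift mm [-231.   106.3  -77.2]
```

```bash
python3 -m handwheel '[[0,0,0,-0.02,0,0,0],[0,0,0,-0.03,0,0,0],[0,0,0,-0.03,0,0,0],[0,-0.022,0.01,0,0,0,0],[0,-0.035,0.016,0,0,0,0],[0,-0.035,0.016,0,0,0,0],[0,-0.035,0.016,0,0,0,0],[0,-0.035,0.016,0,0,0,0],[0,-0.035,0.016,0,0,0,0],[0,-0.022,0.01,0,0,0,0],[0,-0.012,0.006,0,0,0,0],[0,0,0,0,0,0,0],[0,0,0,0,0,0,0]]'
python3 -c "
from h import *
go(.6344,.1455,.0233,126.6)"
```

```text
time: 6.95
eef_pos: [0.6328, 0.1454, 0.1018]
tcp_rot: [-179.9, -0.0, 126.6]
wrist_force: [-0.3, 0.4, -1.2]
opening: 0.0257
grip_force: 20.0
t 6.95 pose [0.6328 0.1454 0.1018] [-179.9   -0.   126.6] open 0.0257 grip 20.0
rz -0.0 shift mm [-0.8  1.3 78.5]
```

```bash
python3 -m handwheel '[[0,0,0.001,0.02,0,0,0],[0,0,0,0.02,0,0,0],[0,0,0,0.02,0,0,0],[0,0,0,0.013,0,0,0],[0,0,0,0.005,0,0,0],[0,0,0,0,0,0,0],[0,0,0,0,0,0,0],[60,0,0,0,0,0,0],[60,0,0,0,0,0,0],[60,0,0,0,0,0,0],[60,0,0,0,0,0,0],[60,0,0,-0.02,0,0,0],[60,0,0,-0.03,0,0,0],[60,0,0,-0.04,0,0,0],[60,0,0,-0.02,0,0,0],[60,0,0,0,0,0,0]]'
python3 - <<'E'
from h import *
go(.39,-.2132,.13,58)
p=cam("top"); 
for d in cut_out("top","block")[:4]: print(d["xy"],fit(p,"block",d["pixels"],.003))
d=cut_out("top","tray_cross")[0]; print(d["xy"],fit(p,"tray",d["pixels"],0,None,(0,),True)); print([d["xy"] for d in tip_of("top","tray_cross")])
E
```

```text
time: 8.95
eef_pos: [0.6358, 0.1458, 0.1369]
tcp_rot: [179.8, 0.1, 126.6]
wrist_force: [-0.3, 0.4, -0.6]
opening: 0.0563
grip_force: 0.0
t 8.95 pose [0.6358 0.1458 0.1369] [1.798e+02 1.000e-01 1.266e+02] open 0.0563 grip 0.0
rz 68.6 shift mm [-434.7  -18.2    6.9]
[223.5, 172.5] [np.float64(0.6095), np.float64(0.1245), 127.9, np.float64(549.3), 160]
[222.3, 249.1] [np.float64(0.4785), np.float64(0.1307), 151.5, np.float64(57.5), 611]
[214.5, 314.2] [np.float64(0.3603), np.float64(0.1472), 84.1, np.float64(77.3), 532]
[179.7, 299.6] [np.float64(0.4108), np.float64(0.162), 88.0, np.float64(3274.5), 143]
[[219.8, 172.8]]
```

```bash
python3 -m handwheel '[[85,0,0,0,0,0,9.8],[85,0,0,0,0,0,9.8],[85,0,0,0,0,0,9.8],[85,0,0,0,0,0,9.8],[85,0,0,0,0,0,9.8],[85,0,0,0,0,0,9.8],[85,0,0,0,0,0,9.8],[85,-0.05,-0.002,0,0,0,0],[85,-0.055,-0.0023,0.001,0,0,0],[85,-0.055,-0.0023,0.001,0,0,0],[85,-0.055,-0.0023,0.001,0,0,0],[85,-0.055,-0.0023,0.001,0,0,0],[85,-0.055,-0.0023,0.001,0,0,0],[85,-0.055,-0.0023,0.001,0,0,0],[85,-0.055,-0.0023,0.001,0,0,0],[85,0,0,0,0,0,0],[85,0,0,0,0,0,0]]'
python3 - <<'E'
from h import *
go(.39,-.2132,.022,58)
p=cam("wrist"); cv2.imwrite("pics/w2.png",p["color"][:,:,::-1])
for d in cut_out("wrist","cross"): print(d["score"],d["xy"],d["pixels"].sum(), fit(p,"cross",d["pixels"],.003))
p=cam("top")
for d in cut_out("top","block"): print(d["xy"],fit(p,"block",d["pixels"],.003))
for d in cut_out("top","tray_cross")+cut_out("top","tray_spare"): print(d["xy"],fit(p,"tray",d["pixels"],0,None,(0,),True))
E
```

```text
time: 11.28
eef_pos: [0.3881, -0.2129, 0.1266]
tcp_rot: [-179.9, -0.0, 57.9]
wrist_force: [0.2, -0.1, -0.3]
opening: 0.0799
grip_force: 0.0
t 11.275 pose [ 0.3881 -0.2129  0.1266] [-179.9   -0.    57.9] open 0.0799 grip 0.0
rz -0.1 shift mm [  0.8   1.8 104.6]
0.65 [313.9, 247.1] 4317 [np.float64(0.3898), np.float64(-0.2126), -30.9, np.float64(229.0), 4317]
0.17 [135.2, 26.8] 1570 [np.float64(0.3892), np.float64(-0.0047), -47.1, np.float64(1230.1), 1570]
[223.8, 249.4] [np.float64(0.4792), np.float64(0.1304), -28.2, np.float64(53.7), 616]
[217.1, 167.6] [np.float64(0.6334), np.float64(0.1447), 127.0, np.float64(44.6), 684]
[131.9, 358.4] [np.float64(0.2847), np.float64(0.2923), 42.2, np.float64(99.9), 776]
[155.2, 279.4] [np.float64(0.4085), np.float64(0.2596), 5.3, np.float64(196.8), 3163]
```

View pics/w2.png

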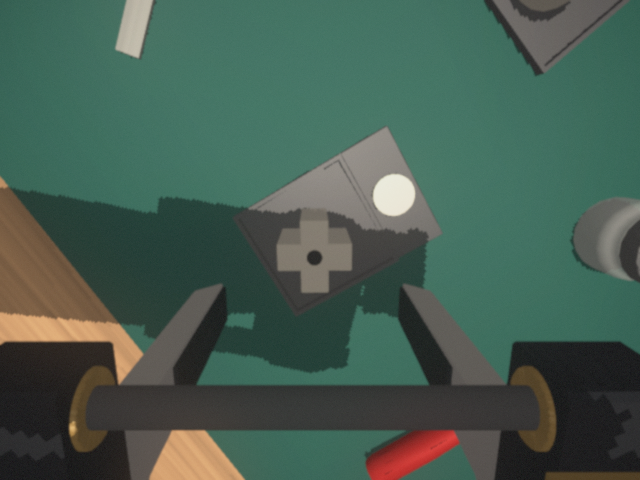

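The block is parked in the middle of the spare tray. The cross sits aligned between the fingers at (314,257), so I grip it.

```bash
python3 -m handwheel '[[85,0.001,0.0018,0.018,0,0,-1],[85,0,0,0.018,0,0,0],[85,0,0,0.018,0,0,0],[85,0,0,0.018,0,0,0],[85,0,0,0.018,0,0,0],[85,0,0,0.014,0,0,0],[85,0,0,0,0,0,0],[0,0,0,0,0,0,0],[0,0,0,0,0,0,0],[0,0,0,0,0,0,0],[0,0,0,0,0,0,0],[0,0,0,0,0,0,0],[0,0,0,-0.02,0,0,0],[0,0,0,-0.03,0,0,0],[0,0,0,-0.03,0,0,0],[0,0,0,0,0,0,0]]' 20
python3 -c "
from h import *
go(.4085,.2593,.10,59)"
```

```text
time: 13.58
eef_pos: [0.3918, -0.2148, 0.1053]
tcp_rot: [179.7, 0.1, 59.0]
wrist_force: [0.4, 0.2, -1.1]
opening: 0.0475
grip_force: 20.0
t 13.575 pose [ 0.3918 -0.2148  0.1053] [1.797e+02 1.000e-01 5.900e+01] open 0.0475 grip 20.0
rz -0.0 shift mm [ 415.  -229.9    5.3]
```

```bash
python3 -m handwheel '[[0,0.02,-0.011,0,0,0,0],[0,0.035,-0.0194,0,0,0,0],[0,0.035,-0.0194,0,0,0,0],[0,0.035,-0.0194,0,0,0,0],[0,0.035,-0.0194,0,0,0,0],[0,0.035,-0.0194,0,0,0,0],[0,0.035,-0.0194,0,0,0,0],[0,0.035,-0.0194,0,0,0,0],[0,0.035,-0.0194,0,0,0,0],[0,0.035,-0.0194,0,0,0,0],[0,0.035,-0.0194,0,0,0,0],[0,0.025,-0.0139,0,0,0,0],[0,0.015,-0.0083,0,0,0,0],[0,0.005,-0.0027,0,0,0,0],[0,0,0,0,0,0,0],[0,0,0,0,0,0,0],[0,0,0,0,0,0,0]]'
python3 - <<'E'
from h import *
go(.4085,.2593,.0235,59)
E
```

```text
time: 15.7
eef_pos: [0.4076, 0.26, 0.1035]
tcp_rot: [180.0, -0.0, 58.9]
wrist_force: [-0.1, -0.0, -0.8]
opening: 0.048
grip_force: 20.0
t 15.7 pose [0.4076 0.26   0.1035] [180.   -0.   58.9] open 0.048 grip 20.0
rz -0.1 shift mm [-0.1  1.1 80. ]
```

```bash
python3 -m handwheel '[[0,0,0.001,0.02,0,0,0],[0,0,0,0.02,0,0,0],[0,0,0,0.02,0,0,0],[0,0,0,0.015,0,0,0],[0,0,0,0.005,0,0,0],[0,0,0,0,0,0,0],[0,0,0,0,0,0,0],[80,0,0,0,0,0,0],[80,0,0,0,0,0,0],[80,0,0,0,0,0,0],[80,0,0,0,0,0,0],[80,0,0,-0.02,0,0,0],[80,0,0,-0.03,0,0,0],[80,0,0,-0.04,0,0,0],[80,0,0,-0.02,0,0,0],[80,0,0,0,0,0,0],[80,0,0,0,0,0,0]]'
python3 - <<'E'
from h import *
go(.607,-.143,.13,80)
p=cam("top")
for d in cut_out("top","roller"): print(d["xy"],d["score"],fit(p,"roller",d["pixels"],.003,None,(0,)))
p=cam("side")
for d in cut_out("side","roller"): print(d["xy"],d["score"],fit(p,"roller",d["pixels"],.003,None,(0,)))
for d in cut_out("side","cross"): print(d["xy"],d["score"],fit(p,"cross",d["pixels"],.003,None))
E
```

```text
time: 17.82
eef_pos: [0.4076, 0.2597, 0.1323]
tcp_rot: [-179.9, 0.1, 59.0]
wrist_force: [-0.3, -0.4, 0.5]
opening: 0.0751
grip_force: 0.0
t 17.825 pose [0.4076 0.2597 0.1323] [-1.799e+02  1.000e-01  5.900e+01] open 0.0751 grip 0.0
rz -21.0 shift mm [-362.   266.3    2.3]
[371.9, 180.0] 0.89 [np.float64(0.6075), np.float64(-0.1446), 4.8, np.float64(47.5), 602]
[428.8, 258.3] 0.71 [np.float64(0.6109), np.float64(-0.1406), 9.8, np.float64(94.4), 871]
[365.8, 185.8] 0.18 [np.float64(0.6657), np.float64(0.1038), 35.1, np.float64(678.3), 922]
[235.0, 180.4] 0.95 [np.float64(0.409), np.float64(0.2599), 68.6, np.float64(59.7), 640]
```

```bash
python3 -m handwheel '[[80,0,0,0,0,0,-10.5],[80,0,0,0,0,0,-10.5],[80,-0.0402,0.0296,0,0,0,0],[80,-0.0402,0.0296,0,0,0,0],[80,-0.0402,0.0296,0,0,0,0],[80,-0.0402,0.0296,0,0,0,0],[80,-0.0402,0.0296,0,0,0,0],[80,-0.0402,0.0296,0,0,0,0],[80,-0.0402,0.0296,0,0,0,0],[80,-0.0402,0.0296,0,0,0,0],[80,-0.0402,0.0296,0,0,0,0],[80,0,0,0,0,0,0],[80,0,0,0,0,0,0]]'
python3 - <<'E'
from h import *
p=cam("wrist"); cv2.imwrite("pics/w3.png",p["color"][:,:,::-1])
for d in cut_out("wrist","roller"): print(d["score"],d["xy"],d["pixels"].sum(), fit(p,"roller",d["pixels"],.003,None,(0,)))
go(.608,-.1435,.0225,80)
E
```

```text
time: 19.7
eef_pos: [0.607, -0.1421, 0.1326]
tcp_rot: [-179.9, -0.0, 80.0]
wrist_force: [0.5, 0.0, 0.2]
opening: 0.0753
grip_force: 0.0
0.66 [317.5, 252.3] 4017 [np.float64(0.6095), np.float64(-0.1426), -4.5, np.float64(211.5), 4017]
t 19.8 pose [ 0.607  -0.1414  0.133 ] [-179.9   -0.    80. ] open 0.0753 grip 0.0
rz 0.0 shift mm [ -1.9   1.4 110.5]
```

View pics/w3.png

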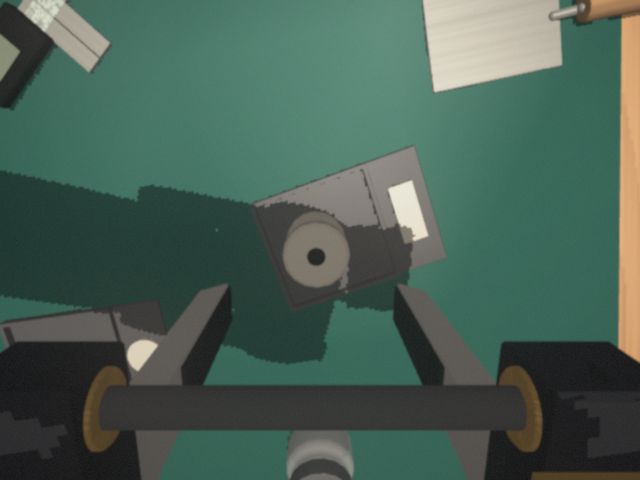

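The roller is centred at (316,257), and the jar at (320,460) is well clear. I grip it and lift.

```bash
python3 -m handwheel '[[80,-0.001,0.002,0.019,0,0,0],[80,0,0,0.019,0,0,0],[80,0,0,0.019,0,0,0],[80,0,0,0.019,0,0,0],[80,0,0,0.019,0,0,0],[80,0,0,0.015,0,0,0],[80,0,0,0,0,0,0],[0,0,0,0,0,0,0],[0,0,0,0,0,0,0],[0,0,0,0,0,0,0],[0,0,0,0,0,0,0],[0,0,0,0,0,0,0],[0,0,0,-0.02,0,0,0],[0,0,0,-0.03,0,0,0],[0,0,0,-0.03,0,0,0],[0,0,0,0,0,0,0],[0,0,0,0,0,0,0]]' 20
python3 -c "
from h import *
go(.3915,-.2125,.10,80)"
```

```text
time: 21.92
eef_pos: [0.6088, -0.1438, 0.1028]
tcp_rot: [-179.9, -0.0, 80.0]
wrist_force: [0.5, 0.2, -1.0]
opening: 0.0438
grip_force: 20.0
t 21.925 pose [ 0.6088 -0.1438  0.1028] [-179.9   -0.    80. ] open 0.0438 grip 20.0
rz -0.0 shift mm [-105.4 -202.1    2.8]
```

```bash
python3 -m handwheel '[[0,-0.01,-0.02,0,0,0,0],[0,-0.018,-0.035,0,0,0,0],[0,-0.018,-0.035,0,0,0,0],[0,-0.018,-0.035,0,0,0,0],[0,-0.018,-0.035,0,0,0,0],[0,-0.014,-0.026,0,0,0,0],[0,-0.007,-0.012,0,0,0,0],[0,-0.002,-0.004,0,0,0,0],[0,0,0,0,0,0,0],[0,0,0,0,0,0,0]]'
python3 -c "
from h import *
go(.3915,-.2125,.0235,80)"
```

```text
time: 23.18
eef_pos: [0.3928, -0.2121, 0.1035]
tcp_rot: [180.0, -0.0, 80.0]
wrist_force: [-1.0, -1.3, -0.8]
opening: 0.0435
grip_force: 20.0
t 23.175 pose [ 0.3928 -0.2121  0.1035] [180.  -0.  80.] open 0.0435 grip 20.0
rz 0.0 shift mm [-0.6 -1.2 80. ]
```

```bash
python3 -m handwheel '[[0,0,-0.001,0.02,0,0,0],[0,0,0,0.02,0,0,0],[0,0,0,0.02,0,0,0],[0,0,0,0.015,0,0,0],[0,0,0,0.005,0,0,0],[0,0,0,0,0,0,0],[0,0,0,0,0,0,0],[80,0,0,0,0,0,0],[80,0,0,0,0,0,0],[80,0,0,0,0,0,0],[80,0,0,0,0,0,0],[80,0,0,-0.02,0,0,0],[80,0,0,-0.03,0,0,0],[80,0,0,-0.04,0,0,0],[80,0,0,-0.02,0,0,0],[80,0,0,0,0,0,0],[80,0,0,0,0,0,0]]'
python3 - <<'E'
from h import *
go(.6338,.145,.13,126.6)
E
```

```text
time: 25.3
eef_pos: [0.3906, -0.2115, 0.1323]
tcp_rot: [-179.9, -0.1, 80.0]
wrist_force: [-0.4, 0.3, -0.6]
opening: 0.0753
grip_force: 0.0
t 25.3 pose [ 0.3906 -0.2115  0.1323] [-1.799e+02 -1.000e-01  8.000e+01] open 0.0753 grip 0.0
rz -46.6 shift mm [141.2 407.8   2.3]
```

```bash
python3 -m handwheel '[[60,0,0,0,0,0,-9.3],[60,0,0,0,0,0,-9.3],[60,0,0,0,0,0,-9.3],[60,0,0,0,0,0,-9.3],[60,0,0,0,0,0,-9.4],[60,0.0176,0.051,0,0,0,0],[60,0.0176,0.051,0,0,0,0],[60,0.0176,0.051,0,0,0,0],[60,0.0176,0.051,0,0,0,0],[60,0.0176,0.051,0,0,0,0],[60,0.0176,0.051,0,0,0,0],[60,0.0176,0.051,0,0,0,0],[60,0.0176,0.051,0,0,0,0],[60,0,0,0,0,0,0],[60,0,0,0,0,0,0]]'
python3 - <<'E'
from h import *
p=cam("wrist"); cv2.imwrite("pics/w4.png",p["color"][:,:,::-1])
for d in cut_out("wrist","block"): print(d["score"],d["xy"],d["pixels"].sum(), fit(p,"block",d["pixels"],.003))
p=cam("top")
for d in cut_out("top","roller"): print(d["xy"],d["score"],fit(p,"roller",d["pixels"],.003,None,(0,)))
for d in cut_out("top","cross"): print(d["xy"],d["score"],fit(p,"cross",d["pixels"],.003))
for d in cut_out("top","tray_block"): print(d["xy"],d["score"],fit(p,"tray",d["pixels"],0,None,(10,),True))
go(.6338,.145,.0225,126.6)
E
```

```text
time: 27.18
eef_pos: [0.6338, 0.1438, 0.1315]
tcp_rot: [-179.8, -0.1, 126.6]
wrist_force: [0.1, -0.3, -0.6]
opening: 0.0565
grip_force: 0.0
0.94 [317.5, 249.6] 3744 [np.float64(0.635), np.float64(0.1463), -52.6, np.float64(188.7), 3744]
0.83 [113.8, 121.8] 6464 [np.float64(0.4817), np.float64(0.1341), 156.3, np.float64(717.8), 6464]
0.7 [3.7, 7.7] 123 [np.float64(0.3468), np.float64(0.1601), 171.6, np.float64(1.5), 123]
[414.8, 296.4] 0.6 [np.float64(0.3922), np.float64(-0.2108), 0.8, np.float64(100.0), 538]
[288.6, 276.5] 0.15 [np.float64(0.4174), np.float64(0.0123), 18.2, np.float64(949.6), 1355]
[367.8, 170.1] 0.65 [np.float64(0.6164), np.float64(-0.1456), 9.9, np.float64(120.0), 3078]
t 27.475 pose [0.6348 0.1433 0.1336] [180.    0.  126.5] open 0.0565 grip 0.0
rz -0.1 shift mm [  2.    0.2 111.1]
```

View pics/w4.png

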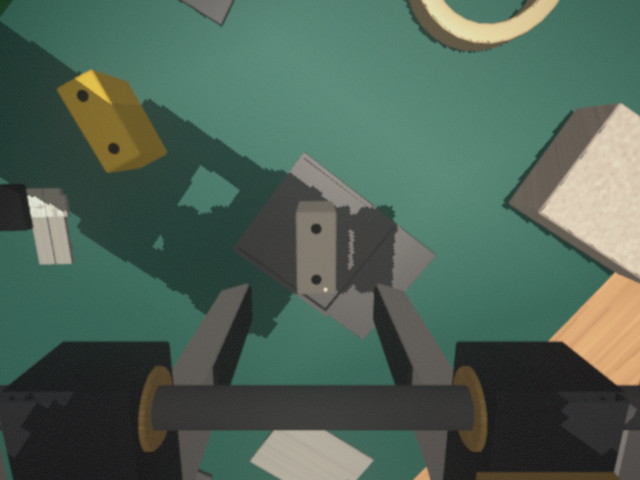

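The block stands in the spare tray, aligned and centred at (316,254). The roller reads (0.392,-0.211), which is inside its tray. Now I pick up the block.

```bash
python3 -m handwheel '[[60,0.002,0,0.019,0,0,0],[60,0,0,0.019,0,0,0],[60,0,0,0.019,0,0,0],[60,0,0,0.019,0,0,0],[60,0,0,0.019,0,0,0],[60,0,0,0.015,0,0,0],[60,0,0,0,0,0,0],[0,0,0,0,0,0,0],[0,0,0,0,0,0,0],[0,0,0,0,0,0,0],[0,0,0,0,0,0,0],[0,0,0,0,0,0,0],[0,0,0,-0.02,0,0,0],[0,0,0,-0.03,0,0,0],[0,0,0,-0.03,0,0,0],[0,0,0,0,0,0,0],[0,0,0,0,0,0,0]]' 20
python3 -c "
from h import *
go(.6177,-.1452,.10,126.6)"
```

```text
time: 29.6
eef_pos: [0.6331, 0.1457, 0.1027]
tcp_rot: [-179.9, -0.0, 126.6]
wrist_force: [0.7, 0.6, -1.9]
opening: 0.0258
grip_force: 20.0
t 29.6 pose [0.6331 0.1457 0.1027] [-179.9   -0.   126.6] open 0.0258 grip 20.0
rz -0.0 shift mm [-224.3 -185.8    2.7]
```

```bash
python3 -m handwheel '[[0,-0.018,-0.015,0,0,0,0],[0,-0.03,-0.025,0,0,0,0],[0,-0.03,-0.025,0,0,0,0],[0,-0.03,-0.025,0,0,0,0],[0,-0.03,-0.025,0,0,0,0],[0,-0.03,-0.025,0,0,0,0],[0,-0.03,-0.025,0,0,0,0],[0,-0.018,-0.015,0,0,0,0],[0,-0.008,-0.006,0,0,0,0],[0,0,0,0,0,0,0],[0,0,0,0,0,0,0],[0,0,0,0,0,0,0]]'
python3 -c "
from h import *
go(.6177,-.1452,.0235,126.6)"
```

```text
time: 31.1
eef_pos: [0.618, -0.1439, 0.1034]
tcp_rot: [180.0, -0.0, 126.6]
wrist_force: [0.8, 0.0, -1.1]
opening: 0.0257
grip_force: 20.0
t 31.1 pose [ 0.618  -0.1439  0.1034] [180.   -0.  126.6] open 0.0257 grip 20.0
rz 0.0 shift mm [-0.9 -1.  79.9]
```

After placing it, I lift high and retreat towards the middle so the top camera has a clear view.

```bash
python3 -m handwheel '[[0,0,-0.001,0.02,0,0,0],[0,0,0,0.02,0,0,0],[0,0,0,0.02,0,0,0],[0,0,0,0.015,0,0,0],[0,0,0,0.005,0,0,0],[0,0,0,0,0,0,0],[0,0,0,0,0,0,0],[60,0,0,0,0,0,0],[60,0,0,0,0,0,0],[60,0,0,0,0,0,0],[60,0,0,0,0,0,0],[60,0,0,-0.02,0,0,0],[60,0,0,-0.03,0,0,0],[60,0,0,-0.04,0,0,0],[60,0,0,-0.03,0,0,0],[60,0.04,0.03,0,0,0,0],[60,0.05,0.04,0,0,0,0],[60,0.05,0.04,0,0,0,0],[60,0,0,0,0,0,0],[60,0,0,0,0,0,0]]'
python3 - <<'E'
from h import *
for c in ["top","side"]:
    p=cam(c); cv2.imwrite(f"pics/{c}9.png",p["color"][:,:,::-1])
    for n in ["roller","block","cross"]:
        for d in cut_out(c,n): print(c,n,d["xy"],round(d["score"],2),fit(p,n,d["pixels"],.003)[:3])
print(arm.state()["time"])
E
```

```text
time: 33.6
eef_pos: [0.6223, 0.0291, 0.1446]
tcp_rot: [180.0, 0.1, 126.6]
wrist_force: [0.5, 0.0, -0.2]
opening: 0.0564
grip_force: 0.0
top roller [412.8, 295.1] 0.87 [np.float64(0.3921), np.float64(-0.2118), 131.1]
top block [370.9, 174.3] 0.88 [np.float64(0.6151), np.float64(-0.1464), -48.2]
side roller [345.0, 338.8] 0.65 [np.float64(0.394), np.float64(-0.2088), 143.2]
side block [289.7, 201.9] 0.96 [np.float64(0.4791), np.float64(0.1319), -23.3]
side block [232.5, 215.0] 0.85 [np.float64(0.3604), np.float64(0.1497), 77.1]
side block [175.8, 189.9] 0.65 [np.float64(0.2819), np.float64(0.2915), 227.4]
side block [430.6, 255.6] 0.63 [np.float64(0.6167), np.float64(-0.1438), 129.2]
side cross [236.2, 179.8] 0.61 [np.float64(0.4093), np.float64(0.2594), 161.7]
34.0
```

View pics/top9.png

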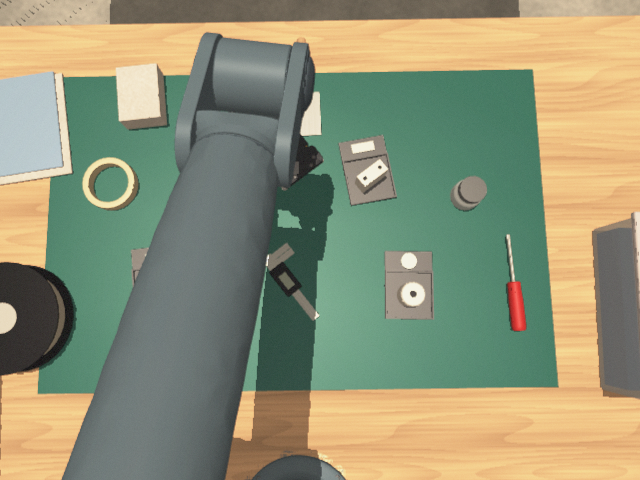

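View pics/side9.png

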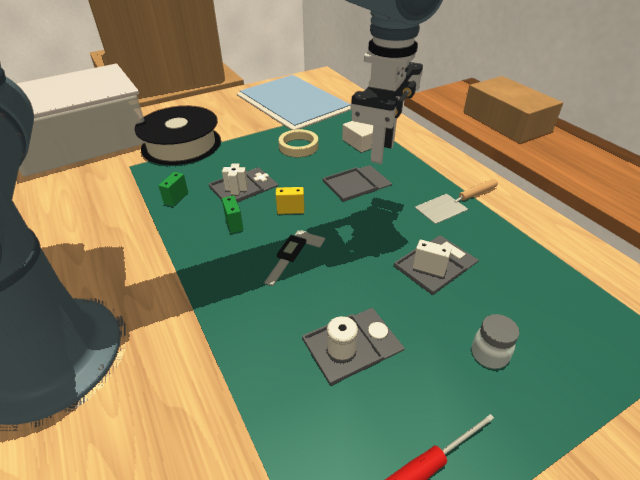

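Side view: cross (236,180), block (431,256) and roller (345,339) each stand upright in their own tray. The spare tray at (357,183) is empty, and the jar and caliper haven't moved. All three fits are within about 4 mm of the dish centres, and the robot is clear.

```bash
python3 -c "
from cell import arm
print(arm.finish_job())"
```

```text
the job is handed in; nothing more can be done
None
```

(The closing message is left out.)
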